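# Clamp and punch sprinkler risers in the potting shed

### The arm

A 7-joint arm with a two-finger parallel gripper is mounted at the origin on the work surface. World frame = base frame: x ahead of the robot, y to its left, z up, the work surface at z = 0. Lengths are in m, angles in rad, forces in N, time in s.
With the tool pointing down it reaches from about 0.35 to 0.9 m from the base axis. Payload 7.2 kg.
Tool frame: the origin (TCP) lies at the very end of the fingers, on their centre line; the grasp point (between the pads) lies 19 mm behind it; z points along the fingers, y is the line along which they close (so a half turn about z gives the same grasp; the last joint's range is limited). The gripper opens to 88 mm and grips with 3 to 60 N. Pads are 20 mm wide; open, the fingers measure 115 mm over their backs; the gripper's body (75 mm by 178 mm) begins 61 mm behind the grasp point.
Start: joints at [-1.299, 0.411, -0.013, 1.596, 0.006, 1.134, -0.082], TCP at [0.208, 0.589, 0.223] pointing down, gripper open.
Joint ranges: [-2.95, 2.95], [-0.29, 1.99], [-1.47, 1.44], [0.14, 2.54], [-1.03, 4.17], [0.13, 1.85], [-2.86, 2.86]. Speed limits (rad/s): [2.39, 2.39, 3.01, 3.01, 3.14, 3.14, 3.14].

### API

Orientations are given as a rotation vector (axis times angle).
In Python, from rig import robot gives the robot as it stands.
- The arm moves only by the shell command python3 shift.py 'ROWS'. ROWS is a JSON list of rows, 1 to 5 of them, each of 7 numbers: a rotation vector rx, ry, rz in rad, then dx, dy, dz in m, then the opening from 0.0 (shut) to 1.0 (fully open); each row is the pose to reach, as a shift and turn from the pose commanded when the command began, along the tool's axes at that moment; what a row does not reach only later rows make up. A row lasts 1/12 s, in which the tool goes at most 0.0417 m and 0.125 rad, less where a joint would pass 70% of its speed; a pose out of reach is approached as far as the arm can. The fingers move at their own pace and stop on an object; the grip force is fixed at half the most. Time passes only in rows, so rows that do not move let the fingers close. It prints the time, the measured TCP pose, the force, the opening and the grip force at its end.
- robot.get_obs(): the state, without advancing time (a new reading comes with each control period).
- robot.camera(name): name is "scene" or "top"; returns a dict with "image" (384x512x3 uint8, red, green, blue), "vertical_fov" (degrees; the focal length in pixels is half the picture's height over the tangent of half this angle, whatever the lens; pixels are square), "cx", "cy" (the principal point, pixels), "k1" (the pictures are not rectified: a ray, as slopes to the right and down, at radius r is drawn at 1 + k1 r^2 times it, then the intrinsics apply), "origin" and "rotation" of the camera in the world. Camera axes: x right, y down, z forward; pixel columns grow to the right and rows downward; lengths in m; the calibration is good to about 2 mm. A picture is of the moment at which its call begins. There is no depth.
- robot.finish_job(): hands the job in; it is judged then, once.
The state is a dict: "clock": time; "joint_pos": joint angles; "joint_velocities": joint speeds; "joint_efforts": joint torques, N m; "tcp_pos": TCP position; "ee_rot": TCP orientation; "wrist_force": force on the tool from outside, world axes, zero at the start; "ft_torque": the same for the moment, N m; "grip_width": opening from 0.0 (shut) to 1.0 (fully open); "grip_force": force on a finger pad.
Only numpy, scipy, OpenCV 4.12 (cv2) and the standard library are available. Lean on these libraries where they do the work, as an engineer would, in place of code of your own. Each camera call takes 0.05 s, during which the arm holds its last target. There are 200 camera calls.

### The job

Lay every grey sprinkler riser from the cork mat in the V-block, one to a notch with its yellow collar down between the two rails, and swing the red strap frame down over them. With the risers strapped, press the yellow treadle right down to its stop for about a second so that the punch works, then let it up. Swing the strap back up out of the way, lay all the risers in the black tray, and leave the strap up; do not disturb the pot, the spray bottle or the brush.

Things in the scene. Friction and masses are not known exactly. Their poses are not given: they have to be found in the camera images.
- rig: V-block, fixed: blue plate 185 x 270 x 10 mm with two grey 20 mm wide rails along its y, centred at x = -35 and +35 mm, leaving a 50 mm gap. Origin: on the table under the middle of the rails; x from the strap's handle side to its hinge side. Each rail has three 90-degree V notches, at y = -80, 0, 80 mm. Side arms of the strap run at y = -130 and 130 mm. Brass pins up to 24 mm high in the gap.
- notch_mid (a point): where the centre of a riser seated in the middle notch lies: rig x = 0, y = 0, 50 mm above the table. The other two are 80 mm to either side along rig y. A seated riser lies along rig x in both rails, its collar in the gap. V mouth 37 mm wide, valley 30 mm, rim about 49 mm above the table.
- strap (a joint): angle of the red strap frame, rad: 0 = level, down on the risers; grows as it swings up; 1.57 upright, stop 1.95 (lower stop -0.03). Hinge axis along rig y through rig x = 85, z = 70 mm. Two side arms, two flat cross bars over the rails, a round handle bar at the free end; 0.4 kg. The hinge rubs (0.2 N m): it stays where left when steeper than 1.2 rad, sinks when flatter than 1 rad.
- strap_handle (a point): middle of the steel handle bar (12 mm thick, 250 mm clear length along rig y), 185 mm from the hinge axis: at rig x = 85 - 185 cos(strap), z = 70 + 185 sin(strap) mm. The bar can turn in the fingers when pinched across. Next cross bar 49 mm away.
- treadle (a joint): angle of the treadle, rad: 0 = up at rest, 0.30 = down on its stop. Spring return: about 4 N at the pad to start it, about 10 N at the stop.
- treadle_pad (a point): middle of the press pad (black rubber, 46 x 60 mm) on the near end of the yellow treadle plate, at its top, 54 mm above the table when up; it goes down 25 mm to the stop. Its hinge lies 85 mm beyond (+x side of) the pad, 50 mm above the table.
- treadle_base: grey base of the treadle, fixed, 135 x 80 mm; origin on the table under the pad, x towards the treadle's hinge.
- mat: cork mat, fixed, 280 x 180 mm, 5 mm thick, on which the risers start; origin under its centre, x along its length.
- tray: black open tray, fixed, 270 (x) x 175 (y) x 45 mm high, walls 5 mm, floor 5 mm thick; origin on the table under its centre.
- riser_a: sprinkler riser: grey pipe 28 mm thick and 120 mm long along its x axis, with a square yellow collar 34 x 34 mm, 26 mm long, at the middle; both ends alike, 0.1 to 0.2 kg; origin at its centre (on the pipe axis). None at the start if there is no such riser this time.
- riser_b: sprinkler riser: grey pipe 28 mm thick and 120 mm long along its x axis, with a square yellow collar 34 x 34 mm, 26 mm long, at the middle; both ends alike, 0.1 to 0.2 kg; origin at its centre (on the pipe axis). None at the start if there is no such riser this time.
- riser_c: sprinkler riser: grey pipe 28 mm thick and 120 mm long along its x axis, with a square yellow collar 34 x 34 mm, 26 mm long, at the middle; both ends alike, 0.1 to 0.2 kg; origin at its centre (on the pipe axis). None at the start if there is no such riser this time.
- pot: terracotta pot, 76 mm wide, 75 mm high, loose bystander; origin under its centre.
- spray: white spray bottle, 60 mm wide, 160 mm high, loose bystander; origin under its centre.
- brush: small green-handled brush lying on the table, loose bystander.

How it is judged:
On the way, in this order (a step that is already met when the one before it is completed fails the run):
1. every riser lies seated in a V notch and the strap is down over them (z of riser_a in the frame of rig between 0.046 and 0.0545 m and x of riser_a in the frame of rig between -0.016 and 0.016 m and y of riser_a in the frame of rig between -0.1 and 0.1 m and angle between the x axis of each of riser_a, riser_b, riser_c and the x axis of rig, either way round below 0.08 rad and z of riser_b in the frame of rig between 0.046 and 0.0545 m and x of riser_b in the frame of rig between -0.016 and 0.016 m and y of riser_b in the frame of rig between -0.1 and 0.1 m and z of riser_c in the frame of rig between 0.046 and 0.0545 m and x of riser_c in the frame of rig between -0.016 and 0.016 m and y of riser_c in the frame of rig between -0.1 and 0.1 m and value of joint strap below 0.05 rad), for 0.3 s.
2. the treadle is pressed to its stop with the strap down and the risers seated (all of step 1 and value of joint treadle above 0.26 rad), for 0.3 s.
At the end, for the whole second after the job is handed in: every riser lies at rest on the floor of the tray, within its walls (centre 12 to 36 mm above the table), the strap stands up (above 1.2 rad) and the treadle is up (below 0.04 rad) (z of riser_a in the frame of tray between 0.012 and 0.036 m and x of riser_a in the frame of tray between -0.125 and 0.125 m and y of riser_a in the frame of tray between -0.075 and 0.075 m and linear speed of each of riser_a, riser_b, riser_c below 0.03 m/s and z of riser_b in the frame of tray between 0.012 and 0.036 m and x of riser_b in the frame of tray between -0.125 and 0.125 m and y of riser_b in the frame of tray between -0.075 and 0.075 m and z of riser_c in the frame of tray between 0.012 and 0.036 m and x of riser_c in the frame of tray between -0.125 and 0.125 m and y of riser_c in the frame of tray between -0.075 and 0.075 m and value of joint strap above 1.2 rad and value of joint treadle below 0.04 rad); the robot touches nothing.
It fails at once if the pot is moved by more than 40 mm (distance of pot from where it was at the start of the episode above 0.04 m).
It fails at once if the spray bottle is moved by more than 40 mm (distance of spray from where it was at the start of the episode above 0.04 m).
It fails at once if the brush is moved by more than 40 mm (distance of brush from where it was at the start of the episode above 0.04 m).
Of riser_a, riser_b, riser_c only 2 to 3 are there at a start; the rules pass over those that are not, and their reading is None.
At some moment in a run one of riser_a, riser_b, riser_c may be knocked a few centimetres aside while the robot is not near it.
Once in a run the grip may slacken for a moment while it holds something.
It also fails if it takes over 210 s, if anything falls off the work surface, if the arm or the gripper's body presses on something with over 40 N, if the wrist force passes 120 N, or if a joint passes its speed limit or range.

## Working session

There is one attempt and no reset: what is moved stays moved. The work goes in short steps, Python scripts to look and compute and a shell command to move; the robot and the scene stay as the last step left them, time stands still between calls to the robot, and variables do not carry over. Pictures are saved under pics/ and viewed, at most 14 in all, crops included, and the job is handed in when it is done.

```bash
ls; mkdir -p pics
python3 - <<'E'
from rig import robot
import cv2
for n in("scene","top"):
    c=robot.camera(n); cv2.imwrite(f"pics/{n}0.png",cv2.cvtColor(c["image"],cv2.COLOR_RGB2BGR))
    print({k:v for k,v in c.items() if k!="image"})
o=robot.get_obs(); print(o)
E
```

```text
pics
rig.py
shift.py
{'vertical_fov': 44.50134730976191, 'cx': 253.5153402166657, 'cy': 187.26015262342509, 'k1': 0.02155376803382683, 'origin': array([1.46671366, 0.08096179, 0.89924098]), 'rotation': array([-1.6599053 , -1.82031275,  0.81433273])}
{'vertical_fov': 48.118905303475344, 'cx': 260.5540309987845, 'cy': 188.73257734667746, 'k1': -0.152643979610307, 'origin': array([0.48397631, 0.01045879, 1.14269834]), 'rotation': array([-2.20421379,  2.1560468 , -0.1023116 ])}
{'clock': 0.1, 'joint_pos': array([-1.29918477,  0.41183595, -0.01270945,  1.5969416 ,  0.0056339 ,
        1.1342951 , -0.08219761]), 'joint_velocities': array([ 0.00092416, -0.00362037,  0.00097835, -0.00243547,  0.00014522,
        0.00091038,  0.00133197]), 'joint_efforts': array([ 1.43987530e-03, -5.89098680e+01,  6.43202160e-01, -2.91707647e+01,
       -5.37919463e-02,  1.45133963e-02,  7.00548526e-05]), 'tcp_pos': array([0.20821706, 0.58882268, 0.22189088]), 'ee_rot': array([-5.31131639e-01, -3.09625523e+00,  2.26195075e-03]), 'wrist_force': array([ 0.42058792,  0.37728144, -0.03723646]), 'ft_torque': array([0.00415614, 0.00886072, 0.02108868]), 'grip_force': 0.0, 'grip_width': 1.0009390604184483}
```
View pics/scene0.png

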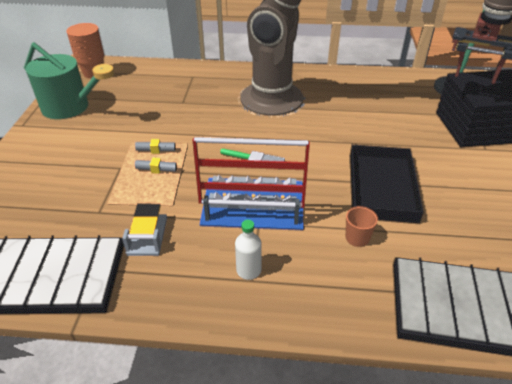

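View pics/top0.png

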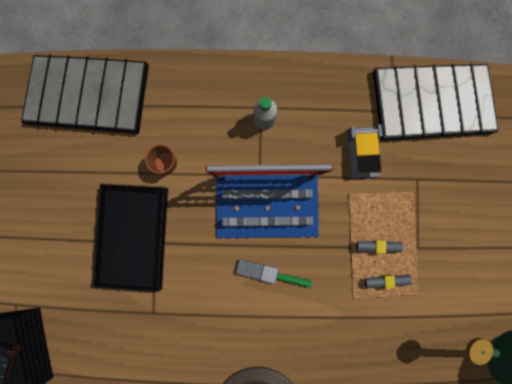

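The scene view shows two risers on the mat at about (155,146) and (155,166), the strap upright at about (250,165), the pot at (361,226) and the spray bottle at (249,250). In the top view, the risers are at (380,247) and (388,282), the rig plate spans (216–319, 172–238), the tray is at (130,238) and the treadle pad is at (368,157). The brush is at (272,273).

Create h.py:
```python
import numpy as np, cv2
from scipy.spatial.transform import Rotation as R
from rig import robot
def cam(n,save=None):
    c=robot.camera(n)
    if save: cv2.imwrite(f"pics/{save}.png",cv2.cvtColor(c["image"],cv2.COLOR_RGB2BGR))
    return c
def ray(c,px):
    f=192/np.tan(np.radians(c["vertical_fov"]/2)); d=(np.array(px,float)-[c["cx"],c["cy"]])/f; u=d.copy()
    for _ in range(20): u=d/(1+c["k1"]*(u@u))
    return R.from_rotvec(c["rotation"]).apply([*u,1.])
def onz(c,px,z):
    r=ray(c,px); return c["origin"]+r*(z-c["origin"][2])/r[2]
def hsv(c): return cv2.cvtColor(c["image"],cv2.COLOR_RGB2HSV)
def blobs(c,lo,hi,amin=30,box=None):
    m=cv2.inRange(hsv(c),lo,hi)
    if box:
        k=np.zeros_like(m);x0,y0,x1,y1=box;k[y0:y1,x0:x1]=255;m&=k
    cs=cv2.findContours(m,cv2.RETR_EXTERNAL,cv2.CHAIN_APPROX_NONE)[0]
    return sorted([x for x in cs if cv2.contourArea(x)>amin],key=cv2.contourArea,reverse=True)
def rect(c,cnt,z):
    "min-area rectangle of a contour cast on plane z: centre, long, short, angle of long side in world"
    p=np.array([onz(c,q[0],z)[:2] for q in cnt],np.float32)
    (x,y),(w,h),a=cv2.minAreaRect(p)
    if w<h: w,h,a=h,w,a+90
    return np.round([x,y,w,h,(a+90)%180-90],4)
def to(p,yaw=None):
    "shift in tool axes to TCP p pointing down, tool y axis at yaw deg in world xy (mod 180)"
    o=robot.get_obs(); T=R.from_rotvec(o["ee_rot"])
    rv=np.zeros(3)
    if yaw is not None:
        best=None
        for k in(0,180):
            y=np.radians(yaw+k); Y=np.array([np.cos(y),np.sin(y),0]);Z=np.array([0,0,-1.]);X=np.cross(Y,Z)
            r=(T.inv()*R.from_matrix(np.c_[X,Y,Z])).as_rotvec()
            if best is None or np.linalg.norm(r)<np.linalg.norm(best): best=r
        rv=best
    d=T.inv().apply(np.array(p)-o["tcp_pos"])
    print("rot",np.round(rv,3),"d",np.round(d,4),"rows",int(np.ceil(max(np.linalg.norm(d)/.0417,np.linalg.norm(rv)/.125))),"q7",round(o["joint_pos"][6],2))
```

Run:
```python
from h import *
c=cam("top"); s=hsv(c)
print("yaw of tool y",R.from_rotvec(robot.get_obs()["ee_rot"]).as_matrix()[:,1])
Y=blobs(c,(20,130,120),(32,255,255),20,(340,180,430,300))
for b in Y: print("collar",rect(c,b,.039),b.mean(0))
for b in blobs(c,(90,40,40),(115,140,160),40,(350,230,415,300)): print("pipe?",rect(c,b,.022))
for n,px in (("riserpix",(368,247)),("mat",(385,215)),("rail",(230,222)),("plate",(220,208)),("tray",(130,240)),("yel",(367,142)),("pad",(368,158)),("handle",(270,167))): print(n,s[px[1],px[0]])
for b in blobs(c,(105,130,60),(125,255,255),300): print("plate",rect(c,b,.010),b.mean(0))
for b in blobs(c,(20,150,120),(32,255,255),100,(340,120,400,180)): print("treadle yel",rect(c,b,.05))
for b in blobs(c,(0,0,0),(180,255,45),300,(80,170,180,300)): print("tray",rect(c,b,.045))
```

```text
yaw of tool y [ 0.33328429  0.94282563 -0.00118979]
collar [ 0.437  -0.3114  0.0336  0.0267  0.4994] [[380.62790698 246.34883721]]
collar [ 0.3458 -0.3358  0.0348  0.026   6.8732] [[389.68292683 281.75609756]]
riserpix [100  22 103]
mat [ 15 131 160]
rail [120  13 140]
plate [108 188 125]
tray [113  43  24]
yel [ 22 207 209]
pad [45 21 24]
handle [120  10 147]
plate [ 5.3610e-01 -1.4400e-02  2.6510e-01  1.5860e-01 -8.7935e+01] [[274.77192982 212.49415205]]
plate [ 6.01500e-01  1.06000e-02  2.24700e-01  5.00000e-02 -8.11519e+01] [[254.86430678 182.30678466]]
treadle yel [ 7.03200e-01 -2.71500e-01  6.07000e-02  5.70000e-02 -8.49857e+01]
tray [ 0.4464  0.3397  0.27    0.1857 -2.4946]
```

Run:
```python
from h import *
c=cam("top"); im=c["image"][110:250,200:400]
cv2.imwrite("pics/crop.png",cv2.cvtColor(cv2.resize(im,(800,560),interpolation=cv2.INTER_CUBIC),cv2.COLOR_RGB2BGR))
# front edge, left/right edges of plate (z=.010)
m=cv2.inRange(hsv(c),(100,100,40),(125,255,255))
def edge(pts): 
    p=np.array([onz(c,q,.010)[:2] for q in pts],np.float32); return cv2.fitLine(p,cv2.DIST_HUBER,0,.001,.001).ravel()
fr=[(x,np.nonzero(m[200:250,x])[0].max()+200.5) for x in range(222,314)]
lf=[(np.nonzero(m[y,205:330])[0].min()+204.5,y) for y in range(200,234)]
rt=[(np.nonzero(m[y,205:330])[0].max()+205.5,y) for y in range(200,234)]
for n,e in zip("front left right".split(),map(edge,(fr,lf,rt))): print(n,e, np.degrees(np.arctan2(e[1],e[0])))
```

```text
front [ 0.02044805 -0.9997909   0.45770156 -0.03673968] -88.82832
left [0.9995882  0.02869503 0.50230086 0.11795336] 1.6443298
right [ 0.99991626  0.01294176  0.519924   -0.14815925] 0.74152887
```

View pics/crop.png

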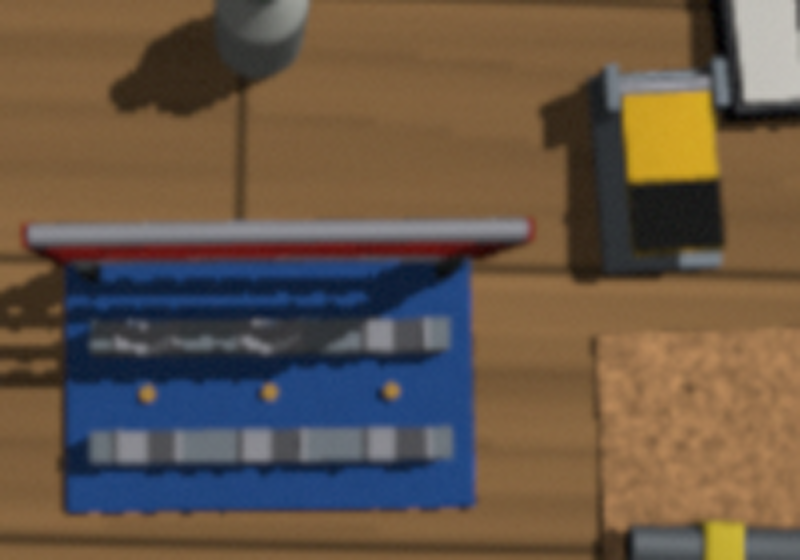

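The crop shows the near rail at y≈447 with V valleys at x≈147, 272 and 396. The brass pins are at (147,394), (269,393) and (391,391), and the treadle pad is at about (675,215).

Run:
```python
from h import *
c=cam("top")
P=lambda x,y,z: np.round(onz(c,(199.6+x/4,109.6+y/4),z),4)
for p in((147,447),(272,446),(396,444)): print("valley near",P(*p,.03))
for p in((396,333),): print("valley far",P(*p,.03))
for p in((147,394),(269,393),(391,391)): print("pin",P(*p,.024))
for p in((88,447),(452,444),(90,335),(450,335)): print("rail end",P(*p,.049))
for p in((629,186),(720,180),(721,246),(634,251)): print("pad corner",P(*p,.052))
print("handle ends",P(25,236,.255),P(532,229,.255))
s=cam("scene"); # handle z: triangulate handle ends
f=lambda px:(s["origin"],ray(s,px))
for a,b in(((25,236),(308,143)),((532,229),(194,140))):
    r1=ray(c,(199.6+a[0]/4,109.6+a[1]/4));r2=ray(s,b)
    t=np.linalg.lstsq(np.c_[r1,-r2],s["origin"]-c["origin"],rcond=None)[0]
    print("handle",c["origin"]+r1*t[0],s["origin"]+r2*t[1])
```

```text
valley near [0.495  0.0645 0.03  ]
valley near [ 0.4975 -0.0162  0.03  ]
valley near [ 0.5004 -0.0964  0.03  ]
valley far [ 0.5725 -0.0953  0.03  ]
pin [0.5295 0.0656 0.024 ]
pin [ 0.5319 -0.0137  0.024 ]
pin [ 0.5349 -0.0932  0.024 ]
rail end [0.494 0.101 0.049]
rail end [ 0.5008 -0.1304  0.049 ]
rail end [0.5653 0.1018 0.049 ]
rail end [ 0.5704 -0.1282  0.049 ]
pad corner [ 0.6695 -0.2436  0.052 ]
pad corner [ 0.6752 -0.304   0.052 ]
pad corner [ 0.6319 -0.3043  0.052 ]
pad corner [ 0.6271 -0.2468  0.052 ]
handle ends [0.6009 0.1201 0.255 ] [ 0.6107 -0.1447  0.255 ]
handle [0.60071909 0.11989402 0.25648717] [0.60081444 0.11776614 0.25623696]
handle [ 0.61064656 -0.14456778  0.25558575] [ 0.61049853 -0.14331182  0.25534513]
```

Run:
```python
from h import *
to([.40,.25,.30],45)
to([.44,.0,.30],0.5)
```

```text
rot [-0.001  0.     0.446] d [-0.2938 -0.2559 -0.0775] rows 10 q7 -0.08
rot [-0.     0.     1.222] d [-0.4148 -0.4782 -0.0774] rows 16 q7 -0.08
```

```bash
python3 shift.py '[[0,0,0,-0.104,-0.12,-0.02,0.8],[0,0,0,-0.104,-0.12,-0.02,0.8],[0,0,0,-0.104,-0.12,-0.02,0.8],[0,0,0,-0.104,-0.12,-0.02,0.8],[0,0,0,-0.104,-0.12,-0.02,0.8]]'
python3 shift.py '[[0,0,0,-0.104,-0.12,-0.02,0.8],[0,0,0,-0.104,-0.12,-0.02,0.8],[0,0,0,-0.104,-0.12,-0.02,0.8],[0,0,0,-0.104,-0.12,-0.02,0.8],[0,0,0,-0.104,-0.12,-0.02,0.8]]'
python3 shift.py '[[0,0,0,-0.104,-0.12,-0.02,0.8],[0,0,0,-0.104,-0.12,-0.02,0.8],[0,0,0,-0.104,-0.12,-0.02,0.8],[0,0,0,-0.104,-0.12,-0.02,0.8],[0,0,0,-0.104,-0.12,-0.02,0.8]]'
python3 shift.py '[[0,0,0,-0.104,-0.12,-0.02,0.8],[0,0,0,-0.104,-0.12,-0.02,0.8],[0,0,0,-0.104,-0.12,-0.02,0.8],[0,0,0,-0.104,-0.12,-0.02,0.8],[0,0,0,-0.104,-0.12,-0.02,0.8]]'
python3 shift.py '[[0,0,0.61,0,0,0,0.8],[0,0,0.61,0,0,0,0.8],[0,0,0.61,0,0,0,0.8],[0,0,0.61,0,0,0,0.8],[0,0,0.61,0,0,0,0.8]]'
python3 shift.py '[[0,0,0.61,0,0,0,0.8],[0,0,0.61,0,0,0,0.8],[0,0,0.61,0,0,0,0.8],[0,0,0.61,0,0,0,0.8],[0,0,0.61,0,0,0,0.8]]'
python3 - <<'E'
from h import *
print(robot.get_obs()["tcp_pos"]); to([.437,-.3114,.15],0.5)
E
```

```text
clock: 0.72
tcp_pos: [0.2704, 0.4355, 0.2438]
ee_rot: [0.542, 3.092, -0.001]
wrist_force: [0.3, 0.2, -1.0]
grip_width: 0.802
grip_force: 0.0
clock: 1.13
tcp_pos: [0.3274, 0.2879, 0.2638]
ee_rot: [0.543, 3.092, 0.0]
wrist_force: [-1.0, -0.2, 0.1]
grip_width: 0.798
grip_force: 0.0
clock: 1.55
tcp_pos: [0.385, 0.1403, 0.2839]
ee_rot: [0.543, 3.092, 0.001]
wrist_force: [0.5, -0.7, 0.5]
grip_width: 0.801
grip_force: 0.0
clock: 1.97
tcp_pos: [0.4427, -0.0076, 0.3039]
ee_rot: [0.542, 3.091, -0.001]
wrist_force: [-1.0, 0.4, -0.5]
grip_width: 0.803
grip_force: 0.0
clock: 2.38
tcp_pos: [0.4407, -0.0008, 0.3026]
ee_rot: [-1.444, -2.79, -0.0]
wrist_force: [0.4, 0.5, 0.8]
grip_width: 0.798
grip_force: 0.0
clock: 2.8
tcp_pos: [0.4407, -0.0007, 0.3026]
ee_rot: [-2.215, -2.227, -0.0]
wrist_force: [-0.3, 0.4, -0.2]
grip_width: 0.802
grip_force: 0.0
[ 0.44066357 -0.00071987  0.3025642 ]
rot [-0.    -0.    -0.003] d [-0.3107 -0.0054  0.1525] rows 9 q7 -0.1
```

```bash
python3 shift.py '[[0,0,0,-0.155,-0.003,0.075,0.8],[0,0,0,-0.155,-0.003,0.075,0.8],[0,0,0,-0.155,-0.003,0.075,0.8],[0,0,0,-0.155,-0.003,0.075,0.8],[0,0,0,-0.155,-0.003,0.075,0.8]]' | grep tcp
python3 shift.py '[[0,0,0,-0.155,-0.003,0.075,0.8],[0,0,0,-0.155,-0.003,0.075,0.8],[0,0,0,-0.155,-0.003,0.075,0.8],[0,0,0,-0.155,-0.003,0.075,0.8],[0,0,0,-0.155,-0.003,0.075,0.8]]' | grep tcp
python3 - <<'E'
from h import *
s=cam("scene")
for b in blobs(s,(20,130,120),(32,255,255),10,(110,130,190,200)): print("collar",rect(s,b,.03),b.mean(0))
to([.437,-.3114,.009],0.5)
E
```

```text
tcp_pos: [0.4376, -0.1616, 0.2255]
tcp_pos: [0.4361, -0.3168, 0.1499]
collar [ 0.443  -0.3127  0.0712  0.0284 10.9001] [[154.90909091 165.11363636]]
collar [ 0.3487 -0.3373  0.0797  0.0274 13.9275] [[154.52380952 145.52380952]]
rot [-0.004  0.001 -0.003] d [0.0038 0.0011 0.1414] rows 4 q7 0.85
```

```bash
python3 shift.py '[[0,0,0,0.004,0.001,0.04,0.8],[0,0,0,0.004,0.001,0.08,0.8],[0,0,0,0.004,0.001,0.12,0.8],[0,0,0,0.004,0.001,0.141,0.8],[0,0,0,0.004,0.001,0.141,0.8]]' | egrep 'tcp|force'
python3 shift.py '[[0,0,0,0,0,0,0],[0,0,0,0,0,0,0],[0,0,0,0,0,0,0],[0,0,0,0,0,0,0],[0,0,0,0,0,0,0]]'
python3 shift.py '[[0,0,0,0,0,0,0],[0,0,0,0,0,-0.03,0],[0,0,0,0,0,-0.07,0],[0,0,0,0,0,-0.11,0],[0,0,0,0,0,-0.12,0]]'
python3 - <<'E'
from h import *
to([.5345,-.0942,.13],91.8)
E
```

```text
tcp_pos: [0.4382, -0.3043, 0.0082]
wrist_force: [-0.4, -0.3, -0.8]
grip_force: 0.0
clock: 4.52
tcp_pos: [0.4399, -0.308, 0.0129]
ee_rot: [2.207, 2.233, 0.002]
wrist_force: [0.0, -0.4, -0.5]
grip_width: 0.461
grip_force: 0.0
clock: 4.93
tcp_pos: [0.4406, -0.31, 0.1368]
ee_rot: [2.206, 2.228, 0.003]
wrist_force: [0.2, -1.1, -0.9]
grip_width: 0.387
grip_force: 30.0
rot [ 0.007 -0.002  1.549] d [0.2149 0.096  0.0068] rows 13 q7 0.87
```

```bash
python3 shift.py '[[0,0,0.6,0,0,0,0],[0,0,0.6,0,0,0,0],[0,0,0.6,0,0,0,0],[0,0,0.6,0,0,0,0],[0,0,0.6,0,0,0,0]]' | egrep 'tcp'
python3 shift.py '[[0,0,0.6,0,0,0,0],[0,0,0.6,0,0,0,0],[0,0,0.6,0,0,0,0],[0,0,0.6,0,0,0,0],[0,0,0.6,0,0,0,0]]' | egrep 'tcp'
python3 shift.py '[[0,0,0.349,0,0,0,0],[0,0,0.349,0,0,0,0],[0,0,0.349,0,0,0,0],[0,0,0.349,0,0,0,0],[0,0,0.349,0,0,0,0]]'
python3 - <<'E'
from h import *
to([.5345,-.0942,.13],91.8)
for n in("scene","top"):
    c=cam(n); x,y=(110,110) if n=="scene" else(320,180)
    cv2.imwrite(f"pics/g_{n}.png",cv2.cvtColor(cv2.resize(c["image"][y:y+120,x:x+120],(480,480),interpolation=2),cv2.COLOR_RGB2BGR))
a=[cv2.imread(f"pics/g_{n}.png") for n in("scene","top")]; cv2.imwrite("pics/g1.png",cv2.resize(np.hstack(a),(800,400)))
E
```

```text
tcp_pos: [0.4388, -0.3076, 0.1314]
tcp_pos: [0.4388, -0.3076, 0.1313]
clock: 6.18
tcp_pos: [0.4388, -0.3077, 0.1312]
ee_rot: [3.141, 0.057, -0.001]
wrist_force: [-0.8, 0.5, -1.6]
grip_width: 0.389
grip_force: 30.0
rot [-0.     0.001  0.005] d [ 0.1034 -0.2099  0.0011] rows 6 q7 -0.39
```

View pics/g1.png

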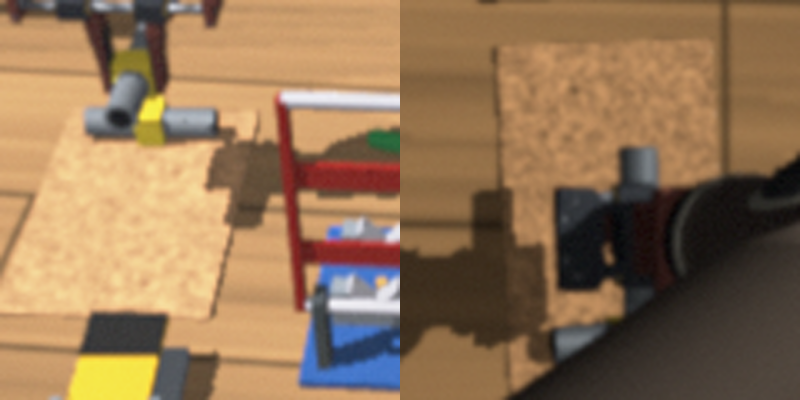

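The riser is held by its collar and points along world x. The second riser still lies on the mat at scene crop (150,120).

```bash
python3 shift.py '[[0,0,0,0.053,-0.105,0,0],[0,0,0,0.053,-0.105,0,0],[0,0,0,0.053,-0.105,0,0],[0,0,0,0.053,-0.105,0,0],[0,0,0,0.053,-0.105,0,0]]' | egrep 'tcp'
python3 shift.py '[[0,0,0.005,0.053,-0.105,0,0],[0,0,0.005,0.053,-0.105,0,0],[0,0,0.005,0.053,-0.105,0,0],[0,0,0.005,0.053,-0.105,0,0],[0,0,0.005,0.053,-0.105,0,0]]' | egrep 'tcp'
python3 shift.py '[[0,0,0,0,0,0,0],[0,0,0,0,0,0,0],[0,0,0,0,0,0,0]]'
python3 - <<'E'
from h import *
to([.5375,-.0942,.038],91.8)
s=cam("scene"); y=100
cv2.imwrite(f"pics/p1.png",cv2.cvtColor(cv2.resize(s["image"][90:250,170:330],(560,560),interpolation=2),cv2.COLOR_RGB2BGR))
E
```

```text
tcp_pos: [0.4895, -0.199, 0.1314]
tcp_pos: [0.5384, -0.0938, 0.1315]
clock: 7.37
tcp_pos: [0.5373, -0.0965, 0.1319]
ee_rot: [3.141, 0.039, 0.001]
wrist_force: [-0.9, -0.5, -1.8]
grip_width: 0.384
grip_force: 30.0
rot [ 0.    -0.    -0.006] d [ 0.0002 -0.0023  0.0939] rows 3 q7 -0.8
```

View pics/p1.png

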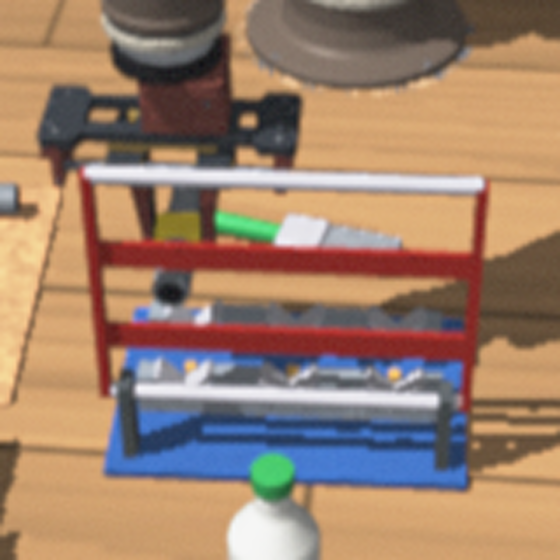

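The riser hangs above the -y notch at about (170,290), aligned with the rig.

```bash
python3 shift.py '[[0,0,-0.004,0,-0.002,0.03,0],[0,0,-0.004,0,-0.002,0.055,0],[0,0,-0.004,0,-0.002,0.075,0],[0,0,-0.004,0,-0.002,0.086,0],[0,0,-0.004,0,-0.002,0.086,0]]' | egrep 'tcp|force'
python3 shift.py '[[0,0,0,0,0,0.002,0],[0,0,0,0,0,0.004,0],[0,0,0,0,0,0.006,0],[0,0,0,0,0,0.006,0],[0,0,0,0,0,0.006,0]]' | egrep 'tcp|force|width'
```

```text
tcp_pos: [0.5365, -0.0931, 0.0439]
wrist_force: [-0.2, -0.6, -1.1]
grip_force: 30.0
tcp_pos: [0.539, -0.0939, 0.041]
wrist_force: [-0.5, -4.6, 5.1]
grip_width: 0.38
grip_force: 30.0
```

```bash
python3 shift.py '[[0,0,0,0,0.001,0.002,0],[0,0,0,0,0.001,0.002,0.6],[0,0,0,0,0.001,0.002,0.6],[0,0,0,0,0.001,0.002,0.6],[0,0,0,0,0.001,0.002,0.6]]' | egrep 'tcp|force|width'
python3 shift.py '[[0,0,0,0,0,0,0.6],[0,0,0,0,0,-0.03,0.6],[0,0,0,0,0,-0.07,0.6],[0,0,0,0,0,-0.11,0.6],[0,0,0,0,0,-0.15,0.6]]' | egrep 'tcp|force|width'
python3 - <<'E'
from h import *
s=cam("scene")
for b in blobs(s,(20,130,120),(32,255,255),8,(100,130,330,230)): print("collar",rect(s,b,.03),rect(s,b,.06),b.mean(0),cv2.contourArea(b))
cv2.imwrite(f"pics/p2.png",cv2.cvtColor(cv2.resize(s["image"][110:250,120:320],(800,560),interpolation=2),cv2.COLOR_RGB2BGR))
to([.3458,-.3358,.19],6.9)
E
```

```text
tcp_pos: [0.538, -0.0932, 0.0377]
wrist_force: [-0.3, 0.4, -0.3]
grip_width: 0.598
grip_force: 0.0
tcp_pos: [0.5373, -0.0938, 0.1891]
wrist_force: [1.4, 0.3, 0.7]
grip_width: 0.603
grip_force: 0.0
collar [ 6.6970e-01 -2.8290e-01  6.4000e-02  4.5600e-02 -8.4996e+01] [ 6.9720e-01 -2.7030e-01  6.1800e-02  4.4000e-02 -8.4996e+01] [[143.55555556 222.68055556]] 312.0
collar [ 0.3487 -0.3373  0.0797  0.0274 13.9275] [ 0.3873 -0.3228  0.077   0.0264 13.9275] [[154.44186047 145.6744186 ]] 110.5
collar [ 4.89300e-01 -1.02300e-01  3.42000e-02  1.70000e-02 -8.50156e+01] [ 5.23100e-01 -9.60000e-02  3.30000e-02  1.64000e-02 -8.50156e+01] [[223.92857143 179.75      ]] 37.0
rot [-0.004 -0.007  1.48 ] d [-0.2019  0.234   0.0048] rows 12 q7 -0.86
```

View pics/p2.png

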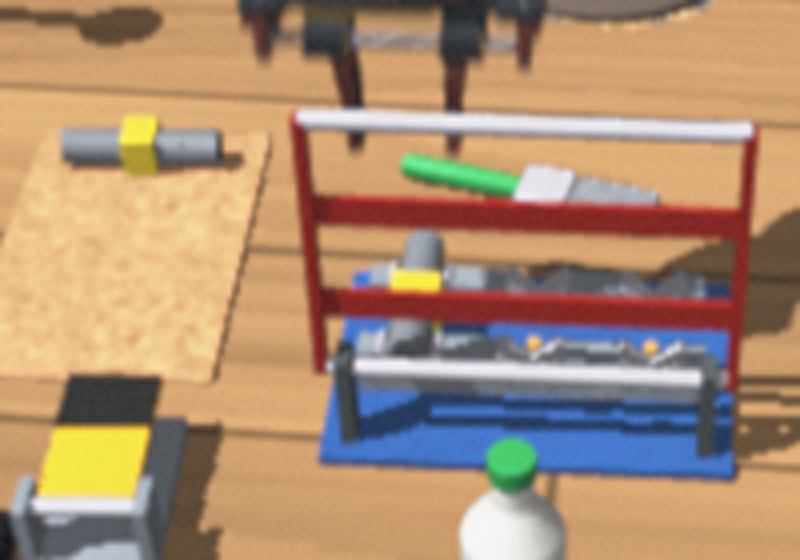

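The first riser is seated in the -y notch at about (415,290). The second is still on the mat at (140,146).

```bash
python3 - <<'E'
from h import *
s=cam("scene")
a,b=[onz(s,(119.6+x/4,109.6+y/4),.03) for x,y in((63,146),(220,148))]; d=a-b; print(a,b,"pipe dir deg",np.degrees(np.arctan2(d[1],d[0])))
t=cam("top")
for z in(20,50,70):
  m=blobs(t,(80,0,50),(130,70,160),60,(355,262,420,297))
for q in m: print(rect(t,q,.03),cv2.contourArea(q))
a,b=[onz(t,p,.03) for p in((366,283.5),(411,281))]; d=a-b; print(a,b,"top dir",np.degrees(np.arctan2(d[1],d[0])))
E
python3 shift.py '[[0,0,0,-0.1,0.117,0,0.8],[0,0,0,-0.1,0.117,0,0.8],[0,0,0,-0.1,0.117,0,0.8],[0,0,0,-0.1,0.117,0,0.8],[0,0,0,-0.1,0.117,0,0.8]]' | egrep 'tcp'
python3 shift.py '[[0,0,0,-0.1,0.117,0,0.8],[0,0,0,-0.1,0.117,0,0.8],[0,0,0,-0.1,0.117,0,0.8],[0,0,0,-0.1,0.117,0,0.8],[0,0,0,-0.1,0.117,0,0.8]]' | egrep 'tcp'
```

```text
[ 0.35724847 -0.39468851  0.03      ] [ 0.3492972  -0.27449866  0.03      ] pipe dir deg -86.21506022351124
[ 3.44100e-01 -2.98000e-01  4.56000e-02  2.09000e-02 -8.98699e+01] 123.0
[ 3.49300e-01 -3.74700e-01  3.82000e-02  2.11000e-02 -8.90784e+01] 97.0
[ 0.34012342 -0.27534933  0.03      ] [ 0.34660803 -0.39658539  0.03      ] top dir 93.0616843674824
tcp_pos: [0.437, -0.2178, 0.1872]
tcp_pos: [0.3411, -0.3376, 0.1875]
```

```bash
python3 shift.py '[[0,0,0.6,0,0,0,0.8],[0,0,0.6,0,0,0,0.8],[0,0,0.6,0,0,0,0.8],[0,0,0.6,0,0,0,0.8],[0,0,0.6,0,0,0,0.8]]' | egrep 'tcp'
python3 shift.py '[[0,0,0.6,0,0,0,0.8],[0,0,0.6,0,0,0,0.8],[0,0,0.6,0,0,0,0.8],[0,0,0.6,0,0,0,0.8],[0,0,0.6,0,0,0,0.8]]' | egrep 'tcp'
python3 shift.py '[[0,0,0.33,0,0,0,0.8],[0,0,0.33,0,0,0,0.8],[0,0,0.33,0,0,0,0.8],[0,0,0.33,0,0,0,0.8],[0,0,0.33,0,0,0,0.8]]' | egrep 'tcp'
python3 - <<'E'
from h import *
to([.3458,-.3358,.009],3.9)
s=cam("scene")
for b in blobs(s,(20,130,120),(32,255,255),8,(100,130,330,200)): print(b.mean(0),cv2.contourArea(b))
E
```

```text
tcp_pos: [0.3459, -0.3327, 0.1865]
tcp_pos: [0.346, -0.3327, 0.1865]
tcp_pos: [0.3458, -0.333, 0.1869]
rot [0.001 0.001 0.008] d [0.0029 0.     0.1779] rows 5 q7 -1.71
[[154.39534884 145.6744186 ]] 112.5
[[223.92857143 179.75      ]] 37.0
```

```bash
python3 shift.py '[[0,0,0.008,0.003,0,0.041,0.8],[0,0,0.008,0.003,0,0.082,0.8],[0,0,0.008,0.003,0,0.123,0.8],[0,0,0.008,0.003,0,0.162,0.8],[0,0,0.008,0.003,0,0.177,0.8]]' | egrep 'tcp|force'
python3 shift.py '[[0,0,0,0,0,0,0.8],[0,0,0,0,0,0,0],[0,0,0,0,0,0,0],[0,0,0,0,0,0,0],[0,0,0,0,0,0,0]]' | egrep 'tcp|force'
python3 shift.py '[[0,0,0,0,0,0,0],[0,0,0,0,0,0,0],[0,0,0,0,0,-0.03,0],[0,0,0,0,0,-0.06,0],[0,0,0,0,0,-0.09,0]]'
python3 shift.py '[[0,0,0,0,0,-0.04,0],[0,0,0,0,0,-0.04,0]]' | egrep 'tcp|force|wid'
python3 - <<'E'
from h import *
to([.5305,.0658,.14],91.8)
E
```

```text
tcp_pos: [0.3441, -0.3347, 0.0063]
wrist_force: [-0.2, 0.5, 0.5]
grip_force: 0.0
tcp_pos: [0.3464, -0.3371, 0.0115]
wrist_force: [0.7, 0.2, 0.5]
grip_force: 0.0
clock: 12.62
tcp_pos: [0.345, -0.3365, 0.1016]
ee_rot: [2.291, -2.149, -0.002]
wrist_force: [0.4, -0.2, -1.3]
grip_width: 0.388
grip_force: 30.0
tcp_pos: [0.347, -0.3393, 0.1458]
wrist_force: [1.8, -1.0, -1.0]
grip_width: 0.384
grip_force: 3.0
rot [-0.    -0.007 -1.538] d [-0.3926 -0.209   0.0051] rows 13 q7 -1.69
```

```bash
python3 shift.py '[[0,0,0,0,0,0,0],[0,0,0,0,0,0,0],[0,0,0,0,0,0,0],[0,0,0,0,0,0,0],[0,0,0,0,0,0,0]]'
python3 - <<'E'
from h import *
s=cam("scene")
cv2.imwrite(f"pics/p3.png",cv2.cvtColor(cv2.resize(s["image"][80:220,90:290],(600,420),interpolation=2),cv2.COLOR_RGB2BGR))
E
```

```text
clock: 13.2
tcp_pos: [0.3452, -0.3365, 0.1398]
ee_rot: [2.291, -2.149, -0.003]
wrist_force: [-0.2, 0.8, -2.0]
grip_width: 0.385
grip_force: 30.0
```

View pics/p3.png

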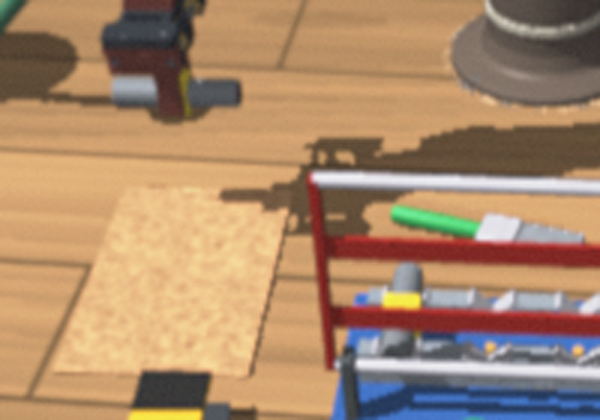

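It is still held level by the collar at about (172,93).

```bash
python3 shift.py '[[0,0,-0.6,0,0,0,0],[0,0,-0.6,0,0,0,0],[0,0,-0.6,0,0,0,0],[0,0,-0.6,0,0,0,0],[0,0,-0.6,0,0,0,0]]' | egrep 'tcp'
python3 shift.py '[[0,0,-0.6,0,0,0,0],[0,0,-0.6,0,0,0,0],[0,0,-0.6,0,0,0,0],[0,0,-0.6,0,0,0,0],[0,0,-0.6,0,0,0,0]]' | egrep 'tcp'
python3 shift.py '[[0,0,-0.338,0,0,0,0],[0,0,-0.338,0,0,0,0],[0,0,-0.338,0,0,0,0],[0,0,-0.338,0,0,0,0],[0,0,-0.338,0,0,0,0]]' | egrep 'tcp'
python3 shift.py '[[0,0,0,0.066,-0.132,0,0],[0,0,0,0.066,-0.132,0,0],[0,0,0,0.066,-0.132,0,0],[0,0,0,0.066,-0.132,0,0],[0,0,0,0.066,-0.132,0,0]]' | egrep 'tcp'
python3 shift.py '[[0,0,0,0.066,-0.132,0,0],[0,0,0,0.066,-0.132,0,0],[0,0,0,0.066,-0.132,0,0],[0,0,0,0.066,-0.132,0,0],[0,0,0,0.066,-0.132,0,0]]' | egrep 'tcp'
python3 shift.py '[[0,0,0,0.066,-0.132,0,0],[0,0,0,0.066,-0.132,0,0],[0,0,0,0.066,-0.132,0,0],[0,0,0,0.066,-0.132,0,0],[0,0,0,0.066,-0.132,0,0]]'
python3 - <<'E'
from h import *
to([.5305,.0658,.038],91.8)
s=cam("scene")
for b in blobs(s,(20,130,120),(32,255,255),8,(100,100,330,200)): print(b.mean(0),cv2.contourArea(b))
E
```

```text
tcp_pos: [0.3455, -0.3369, 0.1404]
tcp_pos: [0.3454, -0.3369, 0.1404]
tcp_pos: [0.3454, -0.337, 0.1404]
tcp_pos: [0.4095, -0.1979, 0.14]
tcp_pos: [0.4713, -0.0642, 0.1402]
clock: 15.75
tcp_pos: [0.5328, 0.0699, 0.14]
ee_rot: [-3.141, -0.056, -0.001]
wrist_force: [0.8, -0.1, -1.8]
grip_width: 0.388
grip_force: 30.0
rot [-0.    -0.     0.004] d [-0.0025  0.004   0.102 ] rows 3 q7 -1.37
[[286.42857143 154.78571429]] 75.0
[[223.92857143 179.75      ]] 37.0
```

```bash
python3 shift.py '[[0,0,0.004,-0.001,0.002,0.03,0],[0,0,0.004,-0.001,0.002,0.055,0],[0,0,0.004,-0.001,0.002,0.08,0],[0,0,0.004,-0.001,0.002,0.094,0],[0,0,0.004,-0.001,0.002,0.094,0]]' | egrep 'tcp|force'
python3 shift.py '[[0,0,0,0,0,0.002,0],[0,0,0,0,0,0.004,0],[0,0,0,0,0,0.006,0],[0,0,0,0,0,0.006,0],[0,0,0,0,0,0.006,0]]' | egrep 'tcp|force|width'
```

```text
tcp_pos: [0.5283, 0.0608, 0.0445]
wrist_force: [-0.5, -0.6, -1.5]
grip_force: 30.0
tcp_pos: [0.5304, 0.0631, 0.0412]
wrist_force: [0.3, -0.4, -1.5]
grip_width: 0.384
grip_force: 30.0
```

```bash
python3 shift.py '[[0,0,0,0,-0.002,0,0],[0,0,0,0,-0.002,0.002,0],[0,0,0,0,-0.002,0.004,0],[0,0,0,0,-0.002,0.004,0],[0,0,0,0,-0.002,0.004,0]]' | egrep 'tcp|force'
```

```text
tcp_pos: [0.5306, 0.0653, 0.0382]
wrist_force: [-5.4, -0.4, 19.0]
grip_force: 30.0
```

```bash
python3 shift.py '[[0,0,0,0,0,0.001,0],[0,0,0,0,0,0.001,0.6],[0,0,0,0,0,0.001,0.6],[0,0,0,0,0,0.001,0.6],[0,0,0,0,0,0.001,0.6]]' | egrep 'tcp|force|width'
python3 shift.py '[[0,0,0,0,0,0,0.6],[0,0,0,0,0,-0.04,0.6],[0,0,0,0,0,-0.08,0.6],[0,0,0,0,0,-0.12,0.6],[0,0,0,0,0,-0.16,0.6]]' | egrep 'tcp|force|width'
python3 shift.py '[[0,0,0,0,0,-0.2,0.6],[0,0,0,0,0,-0.2,0.6],[0,0,0,0,0,-0.2,0.6],[0,0,0,0,0,-0.2,0.6],[0,0,0,0,0,-0.2,0.6]]' | egrep 'tcp|force|width'
python3 - <<'E'
from h import *
s=cam("scene")
for b in blobs(s,(20,130,120),(32,255,255),8,(100,100,330,200)): print(b.mean(0),cv2.contourArea(b))
cv2.imwrite(f"pics/p4.png",cv2.cvtColor(cv2.resize(s["image"][110:250,170:370],(800,560),interpolation=2),cv2.COLOR_RGB2BGR))
to([.6057,-.0123,.30],1.8)
E
```

```text
tcp_pos: [0.53, 0.0653, 0.0355]
wrist_force: [0.5, 0.0, -0.1]
grip_width: 0.595
grip_force: 0.0
tcp_pos: [0.5295, 0.0647, 0.197]
wrist_force: [1.3, 0.0, 0.0]
grip_width: 0.6
grip_force: 0.0
tcp_pos: [0.5301, 0.0648, 0.3988]
wrist_force: [0.9, -0.6, 0.7]
grip_width: 0.599
grip_force: 0.0
[[283.03571429 181.92857143]] 43.0
[[223.92857143 179.75      ]] 37.0
rot [-0.009 -0.005  1.567] d [0.0704 0.0793 0.1044] rows 13 q7 -1.58
```

View pics/p4.png

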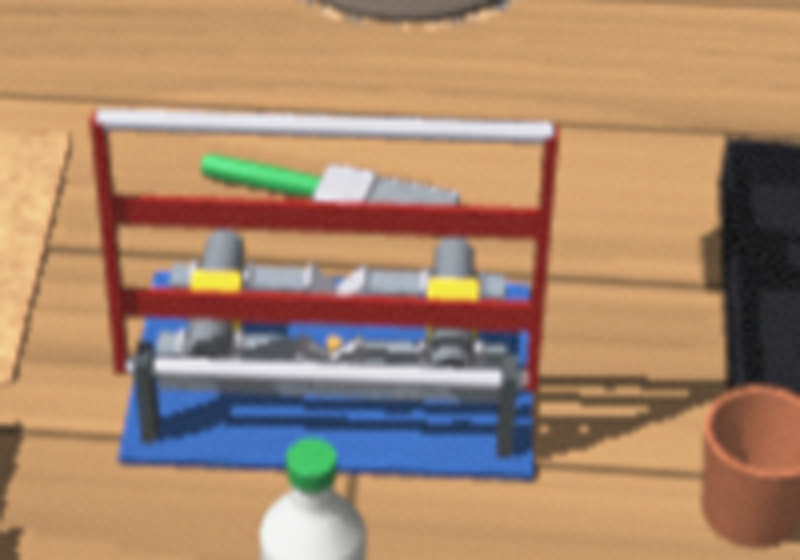

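Both risers lie in the outer notches at about (220,285) and (455,290), and the strap is still upright.

```bash
python3 shift.py '[[0,0,-0.6,0,0,0,0.6],[0,0,-0.6,0,0,0,0.6],[0,0,-0.6,0,0,0,0.6],[0,0,-0.6,0,0,0,0.6],[0,0,-0.6,0,0,0,0.6]]' | egrep 'tcp'
python3 shift.py '[[0,0,-0.6,0,0,0,0.6],[0,0,-0.6,0,0,0,0.6],[0,0,-0.6,0,0,0,0.6],[0,0,-0.6,0,0,0,0.6],[0,0,-0.6,0,0,0,0.6]]' | egrep 'tcp'
python3 shift.py '[[0,0,-0.375,0,0,0,0.6],[0,0,-0.375,0,0,0,0.6],[0,0,-0.375,0,0,0,0.6],[0,0,-0.375,0,0,0,0.6],[0,0,-0.375,0,0,0,0.6]]' | egrep 'tcp'
python3 - <<'E'
from h import *
to([.6057,-.0123,.30],1.8)
E
```

```text
tcp_pos: [0.5299, 0.0652, 0.3951]
tcp_pos: [0.5299, 0.0652, 0.395]
tcp_pos: [0.5299, 0.0651, 0.3952]
rot [-0.001  0.    -0.004] d [-0.0794  0.0736  0.0952] rows 4 q7 -0.06
```

```bash
python3 shift.py '[[0,0,0,-0.079,0.074,0.095,0.6],[0,0,0,-0.079,0.074,0.095,0.6],[0,0,0,-0.079,0.074,0.095,0.6],[0,0,0,-0.079,0.074,0.095,0.6],[0,0,0,-0.079,0.074,0.095,0.6]]' | egrep 'tcp'
python3 shift.py '[[0,0,0,0,0,0,0.6],[0,0,0,0,0,0.03,0.6],[0,0,0,0,0,0.062,0.6],[0,0,0,0,0,0.062,0.6],[0,0,0,0,0,0.062,0.6]]'
python3 - <<'E'
from h import *
s=cam("scene")
cv2.imwrite(f"pics/p5.png",cv2.cvtColor(cv2.resize(s["image"][90:230,170:370],(600,420),interpolation=2),cv2.COLOR_RGB2BGR))
E
```

```text
tcp_pos: [0.6062, -0.0144, 0.2967]
clock: 20.43
tcp_pos: [0.6058, -0.0099, 0.2392]
ee_rot: [-2.184, -2.256, 0.001]
wrist_force: [-0.3, 0.3, 0.2]
grip_width: 0.602
grip_force: 0.0
```

View pics/p5.png

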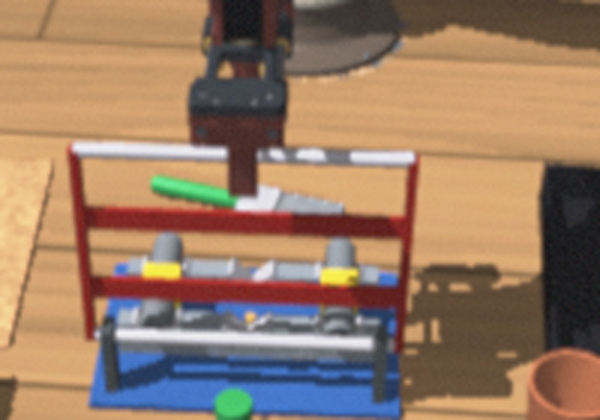

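The open fingers straddle the handle bar at about (243,155). Next I close on it and follow the arc down.

```bash
python3 shift.py '[[0,0,0,0,0,0,0],[0,0,0,0,0,0,0],[0,0,0,0,0,0,0],[0,0,0,0,0,0,0],[0,0,0,0,0,0,0]]' | egrep 'force|width'
python3 shift.py '[[0,0,0,0,0,0,0],[0,0,0,0,0,0,0],[0,0,0,0,0,0,0]]' | egrep 'force|width|tcp'
python3 shift.py '[[0,0,0,0,-0.02,0.002,0],[0,0,0,0,-0.038,0.006,0],[0,0,0,0,-0.056,0.012,0],[0,0,0,0,-0.073,0.02,0],[0,0,0,0,-0.089,0.029,0]]' | egrep 'force|width|tcp'
```

```text
wrist_force: [0.3, 0.2, -0.2]
grip_width: 0.262
grip_force: 0.0
tcp_pos: [0.6066, -0.0114, 0.2388]
wrist_force: [-0.4, -0.5, 1.1]
grip_width: 0.132
grip_force: 30.0
tcp_pos: [0.5177, -0.014, 0.2099]
wrist_force: [4.6, 0.4, -4.3]
grip_width: 0.124
grip_force: 30.0
```

```bash
python3 shift.py '[[0,0,0,0,-0.015,0.011,0],[0,0,0,0,-0.029,0.023,0],[0,0,0,0,-0.0415,0.0365,0],[0,0,0,0,-0.053,0.051,0],[0,0,0,0,-0.0625,0.067,0]]' | egrep 'force|width|tcp'
python3 shift.py '[[0,0,0,0,-0.008,0.017,0],[0,0,0,0,-0.0145,0.034,0],[0,0,0,0,-0.019,0.052,0],[0,0,0,0,-0.0215,0.07,0],[0,0,0,0,-0.0225,0.08,0]]' | egrep 'force|width|tcp'
python3 shift.py '[[0,0,0,0,0,0,0],[0,0,0,0,0,0,0],[0,0,0,0,0,0,0]]' | egrep 'force|width|tcp'
```

```text
tcp_pos: [0.4555, -0.0158, 0.1427]
wrist_force: [3.3, 2.5, -2.1]
grip_width: 0.126
grip_force: 30.0
tcp_pos: [0.4338, -0.0165, 0.0618]
wrist_force: [4.5, 3.6, -0.1]
grip_width: 0.127
grip_force: 30.0
tcp_pos: [0.4338, -0.0165, 0.0627]
wrist_force: [3.9, 3.0, -4.0]
grip_width: 0.13
grip_force: 30.0
```

```bash
python3 shift.py '[[0,0,0,0,0,0.003,0],[0,0,0,0,0,0.006,0],[0,0,0,0,0,0.008,0],[0,0,0,0,0,0.008,0],[0,0,0,0,0,0.008,0]]' | egrep 'force|width|tcp'
python3 shift.py '[[0,0,0,0,0,0.002,0],[0,0,0,0,0,0.003,0],[0,0,0,0,0,0.003,0]]' | egrep 'force|width|tcp'
python3 - <<'E'
from h import *
s=cam("scene")
cv2.imwrite(f"pics/p6.png",cv2.cvtColor(cv2.resize(s["image"][90:230,170:370],(800,560),interpolation=2),cv2.COLOR_RGB2BGR))
E
```

```text
tcp_pos: [0.4337, -0.0165, 0.0555]
wrist_force: [0.5, 4.3, 14.4]
grip_width: 0.129
grip_force: 30.0
tcp_pos: [0.4338, -0.0168, 0.0537]
wrist_force: [-6.6, 2.5, 41.4]
grip_width: 0.124
grip_force: 30.0
```

View pics/p6.png

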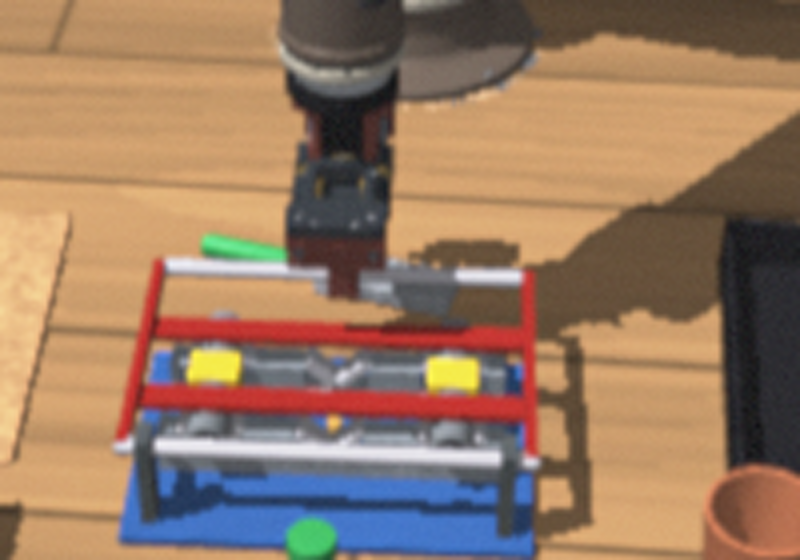

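The strap lies level on both risers, with the cross bars at rows ≈330 and 400 of the crop. The brush is still clear behind it.

```bash
python3 shift.py '[[0,0,0,0,0,-0.003,0],[0,0,0,0,0,-0.003,0.4],[0,0,0,0,0,-0.003,0.4],[0,0,0,0,0,-0.003,0.4],[0,0,0,0,0,-0.003,0.4]]' | egrep 'force|width|tcp'
python3 shift.py '[[0,0,0,0,0,-0.03,0.4],[0,0,0,0,0,-0.07,0.4],[0,0,0,0,0,-0.11,0.4],[0,0,0,0,0,-0.15,0.4],[0,0,0,0,0,-0.15,0.4]]' | egrep 'force|width|tcp'
python3 - <<'E'
from h import *
s=cam("scene")
for b in blobs(s,(20,130,120),(32,255,255),8,(100,100,330,200)): print(b.mean(0),cv2.contourArea(b))
r=[b for b in blobs(s,(0,120,60),(8,255,255),200,(190,140,320,210))]
for b in r: print("red",b[:,0].min(0),b[:,0].max(0))
to([.651,-.275,.20])
E
```

```text
tcp_pos: [0.4317, -0.0172, 0.0541]
wrist_force: [-0.1, 0.3, 0.8]
grip_width: 0.382
grip_force: 0.0
tcp_pos: [0.4356, -0.0176, 0.2102]
wrist_force: [1.8, 0.6, 0.4]
grip_width: 0.401
grip_force: 0.0
[[283.         183.31578947]] 79.0
[[223.27027027 181.45945946]] 78.5
red [199 154] [304 203]
rot [0. 0. 0.] d [-0.2651  0.2081  0.008 ] rows 9 q7 0.07
```

```bash
python3 shift.py '[[0,0,0,-0.132,0.104,0.005,0],[0,0,0,-0.132,0.104,0.005,0],[0,0,0,-0.132,0.104,0.005,0],[0,0,0,-0.132,0.104,0.005,0],[0,0,0,-0.132,0.104,0.005,0]]' | egrep 'tcp'
python3 shift.py '[[0,0,0,-0.132,0.104,0.005,0],[0,0,0,-0.132,0.104,0.005,0],[0,0,0,-0.132,0.104,0.005,0],[0,0,0,-0.132,0.104,0.005,0],[0,0,0,-0.132,0.104,0.005,0]]' | egrep 'tcp'
python3 shift.py '[[0,0,0,0,0,0,0],[0,0,0,0,0,0,0],[0,0,0,0,0,0,0]]' | egrep 'tcp|width'
python3 - <<'E'
from h import *
s=cam("scene"); im=s["image"]; h=hsv(s)
for x in(220,250,290):
    col=h[140:175,x]; print(x,[(140+i,v[1],v[2]) for i,v in enumerate(col) if v[1]<40 and v[2]>120])
for x in(220,250,290): print(onz(s,(x,156),.07),onz(s,(x,157),.07))
to([.651,-.275,.06])
E
```

```text
tcp_pos: [0.5425, -0.1525, 0.1973]
tcp_pos: [0.6495, -0.2807, 0.1903]
tcp_pos: [0.6482, -0.2728, 0.1937]
grip_width: 0.008
220 [(155, np.uint8(8), np.uint8(236)), (156, np.uint8(6), np.uint8(239)), (157, np.uint8(14), np.uint8(212)), (158, np.uint8(32), np.uint8(169))]
250 [(154, np.uint8(31), np.uint8(204)), (155, np.uint8(17), np.uint8(224)), (156, np.uint8(6), np.uint8(236)), (157, np.uint8(8), np.uint8(234)), (158, np.uint8(11), np.uint8(209)), (159, np.uint8(14), np.uint8(162)), (160, np.uint8(14), np.uint8(162)), (161, np.uint8(14), np.uint8(168)), (162, np.uint8(11), np.uint8(161))]
290 [(158, np.uint8(10), np.uint8(124)), (159, np.uint8(8), np.uint8(130)), (160, np.uint8(32), np.uint8(137))]
[ 0.43287848 -0.11979864  0.07      ] [ 0.43739318 -0.11912487  0.07      ]
[ 0.42553251 -0.03483828  0.07      ] [ 0.43006287 -0.03437949  0.07      ]
[0.41579402 0.07824611 0.07      ] [0.42034375 0.07841914 0.07      ]
rot [0. 0. 0.] d [-0.0027  0.0025  0.1343] rows 4 q7 0.72
```

```bash
python3 shift.py '[[0,0,0,-0.002,0.002,0.035,0],[0,0,0,-0.002,0.002,0.07,0],[0,0,0,-0.002,0.002,0.105,0],[0,0,0,-0.002,0.002,0.13,0],[0,0,0,-0.002,0.002,0.13,0]]' | egrep 'tcp|wrist'
python3 shift.py '[[0,0,0,0,0,0.01,0],[0,0,0,0,0,0.018,0],[0,0,0,0,0,0.026,0],[0,0,0,0,0,0.031,0],[0,0,0,0,0,0.031,0]]' | egrep 'tcp|wrist'
python3 shift.py '[[0,0,0,0,0,0.002,0],[0,0,0,0,0,0.003,0],[0,0,0,0,0,0.003,0],[0,0,0,0,0,0.003,0]]' | egrep 'tcp|wrist'
```

```text
tcp_pos: [0.6482, -0.2722, 0.0595]
wrist_force: [-0.8, 0.8, -1.5]
tcp_pos: [0.6532, -0.2756, 0.0355]
wrist_force: [-0.4, 2.8, 8.5]
tcp_pos: [0.6535, -0.2756, 0.0337]
wrist_force: [0.8, 2.6, 8.5]
```

```bash
python3 shift.py '[[0,0,0,0,0,0.002,0],[0,0,0,0,0,0.004,0],[0,0,0,0,0,0.004,0],[0,0,0,0,0,0.004,0]]' | egrep 'tcp|wrist'
python3 shift.py '[[0,0,0,0,0,0.002,0],[0,0,0,0,0,0.003,0],[0,0,0,0,0,0.003,0],[0,0,0,0,0,0.003,0]]' | egrep 'tcp|wrist'
```

```text
tcp_pos: [0.6542, -0.2756, 0.0305]
wrist_force: [-0.3, 4.7, 12.3]
tcp_pos: [0.6544, -0.2756, 0.03]
wrist_force: [-5.3, 6.9, 29.1]
```

```bash
python3 shift.py '[[0,0,0,0,0,0,0],[0,0,0,0,0,0,0],[0,0,0,0,0,0,0],[0,0,0,0,0,0,0],[0,0,0,0,0,0,0]]' | egrep 'tcp|wrist'
python3 shift.py '[[0,0,0,0,0,0,0],[0,0,0,0,0,0,0],[0,0,0,0,0,0,0],[0,0,0,0,0,0,0],[0,0,0,0,0,0,0]]' | egrep 'tcp|wrist'
python3 - <<'E'
from h import *
s=cam("scene")
for b in blobs(s,(20,130,120),(32,255,255),8,(100,100,330,240)): print(b.mean(0),cv2.contourArea(b))
cv2.imwrite(f"pics/p7.png",cv2.cvtColor(cv2.resize(s["image"][120:260,110:310],(800,560),interpolation=2),cv2.COLOR_RGB2BGR))
E
python3 shift.py '[[0,0,0,0,0,-0.02,0],[0,0,0,0,0,-0.04,0],[0,0,0,0,0,-0.08,0],[0,0,0,0,0,-0.12,0],[0,0,0,0,0,-0.16,0]]' | egrep 'tcp|wrist'
python3 - <<'E'
from h import *
to([.432,-.0157,.18])
E
```

```text
tcp_pos: [0.6544, -0.2757, 0.03]
wrist_force: [-5.4, 8.0, 29.3]
tcp_pos: [0.6544, -0.2757, 0.03]
wrist_force: [-7.0, 7.4, 29.2]
[[144.12307692 227.10769231]] 227.5
[[283.         183.31578947]] 79.0
[[223.25714286 181.71428571]] 73.5
tcp_pos: [0.6512, -0.2763, 0.1867]
wrist_force: [0.9, 0.6, 0.9]
rot [0. 0. 0.] d [ 0.2674 -0.2108  0.0061] rows 9 q7 0.72
```

View pics/p7.png

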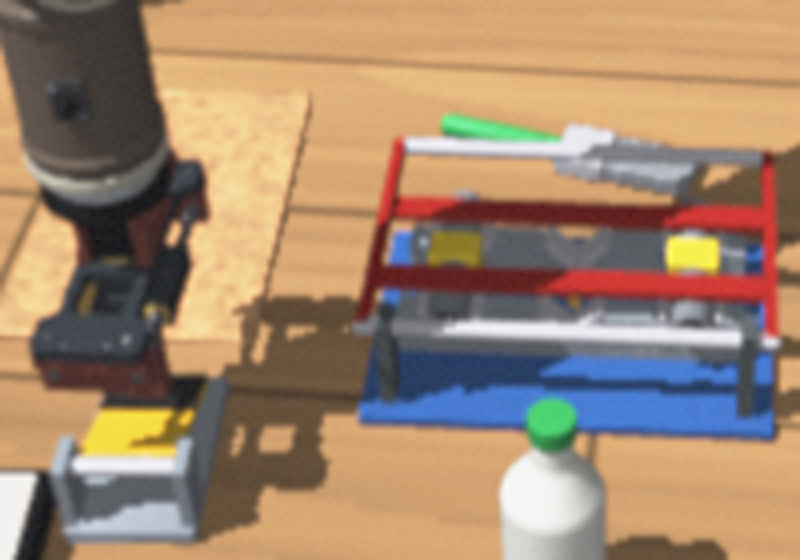

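The treadle is pressed flat at about (150,410), and the strap is still down on both risers. Next I lift the strap back up.

```bash
python3 shift.py '[[0,0,0,0.133,-0.105,0.003,0.4],[0,0,0,0.133,-0.105,0.003,0.4],[0,0,0,0.133,-0.105,0.003,0.4],[0,0,0,0.133,-0.105,0.003,0.4],[0,0,0,0.133,-0.105,0.003,0.4]]' | egrep 'tcp'
python3 shift.py '[[0,0,0,0.133,-0.105,0.003,0.4],[0,0,0,0.133,-0.105,0.003,0.4],[0,0,0,0.133,-0.105,0.003,0.4],[0,0,0,0.133,-0.105,0.003,0.4],[0,0,0,0.133,-0.105,0.003,0.4]]' | egrep 'tcp'
python3 shift.py '[[0,0,0,0,0,0,0.4],[0,0,0,0,0,0,0.4],[0,0,0,0,0,0,0.4]]' | egrep 'tcp'
python3 - <<'E'
from h import *
to([.4328,-.0165,.0535],1.8)
E
```

```text
tcp_pos: [0.538, -0.1402, 0.1805]
tcp_pos: [0.4288, -0.0111, 0.1774]
tcp_pos: [0.434, -0.0181, 0.1784]
rot [ 0.002 -0.    -0.001] d [ 0.0016 -0.0015  0.1249] rows 3 q7 0.15
```

```bash
python3 shift.py '[[0,0,0,0.001,-0.001,0.035,0.4],[0,0,0,0.001,-0.001,0.07,0.4],[0,0,0,0.001,-0.001,0.105,0.4],[0,0,0,0.001,-0.001,0.124,0.4],[0,0,0,0.001,-0.001,0.124,0.4]]' | egrep 'tcp|wrist'
python3 shift.py '[[0,0,0,0,0,0,0],[0,0,0,0,0,0,0],[0,0,0,0,0,0,0],[0,0,0,0,0,0,0],[0,0,0,0,0,0,0]]' | egrep 'tcp|wrist|wid'
python3 shift.py '[[0,0,0,0,0,0,0],[0,0,0,0,0,0,0],[0,0,0,0,0,0,0]]' | egrep 'tcp|force|wid'
```

```text
tcp_pos: [0.4301, -0.0184, 0.0505]
wrist_force: [-0.2, -0.6, 0.4]
tcp_pos: [0.4338, -0.0161, 0.055]
wrist_force: [4.0, -1.3, -0.1]
grip_width: 0.129
tcp_pos: [0.4338, -0.0161, 0.0548]
wrist_force: [3.9, -2.2, 7.8]
grip_width: 0.129
grip_force: 30.0
```

```bash
python3 shift.py '[[0,0,0,0,0.001,-0.0185,0],[0,0,0,0,0.0037,-0.037,0],[0,0,0,0,0.008,-0.055,0],[0,0,0,0,0.0145,-0.072,0],[0,0,0,0,0.0225,-0.0887,0]]' | egrep 'tcp|force|wid'
```

```text
tcp_pos: [0.4562, -0.0156, 0.1437]
wrist_force: [15.4, -2.2, -15.2]
grip_width: 0.13
grip_force: 30.0
```

```bash
python3 shift.py '[[0,0,0,0,0.011,-0.0155,0],[0,0,0,0,0.0225,-0.03,0],[0,0,0,0,0.035,-0.043,0],[0,0,0,0,0.0485,-0.055,0],[0,0,0,0,0.0635,-0.066,0]]' | egrep 'tcp|force|wid'
python3 shift.py '[[0,0,0,0,0.0161,-0.0092,0],[0,0,0,0,0.033,-0.0167,0],[0,0,0,0,0.0505,-0.0226,0],[0,0,0,0,0.0686,-0.0266,0],[0,0,0,0,0.087,-0.0288,0]]' | egrep 'tcp|force|wid'
python3 shift.py '[[0,0,0,0,0.018,-0.0003,0],[0,0,0,0,0.018,-0.0003,0],[0,0,0,0,0.018,-0.0003,0]]' | egrep 'tcp|force|wid'
```

```text
tcp_pos: [0.5119, -0.0137, 0.2081]
wrist_force: [-13.5, -2.8, 13.2]
grip_width: 0.131
grip_force: 30.0
tcp_pos: [0.6039, -0.0107, 0.2385]
wrist_force: [-3.1, -1.7, 2.5]
grip_width: 0.128
grip_force: 30.0
tcp_pos: [0.6233, -0.0102, 0.2381]
wrist_force: [1.5, -1.1, 5.9]
grip_width: 0.129
grip_force: 30.0
```

```bash
python3 shift.py '[[0,0,0,0,0,0,0.4],[0,0,0,0,0,0,0.4],[0,0,0,0,0,0,0.4],[0,0,0,0,0,0,0.4],[0,0,0,0,0,-0.03,0.4]]' | egrep 'tcp|force|wid'
python3 shift.py '[[0,0,0,0,0,-0.04,0.5],[0,0,0,0,0,-0.08,0.5],[0,0,0,0,0,-0.1,0.5],[0,0,0,0,0,-0.1,0.5]]' | egrep 'tcp'
python3 shift.py '[[0,0,-0.6,0,-0.05,0,0.65],[0,0,-0.6,0,-0.089,0,0.65],[0,0,-0.6,0,-0.089,0,0.65],[0,0,-0.6,0,-0.089,0,0.65],[0,0,-0.6,0,-0.089,0,0.65]]' | egrep 'tcp'
python3 shift.py '[[0,0,-0.6,0,0,0,0.65],[0,0,-0.6,0,0,0,0.65],[0,0,-0.6,0,0,0,0.65],[0,0,-0.6,0,0,0,0.65],[0,0,-0.6,0,0,0,0.65]]' | egrep 'tcp'
python3 shift.py '[[0,0,-0.375,0,0,0,0.65],[0,0,-0.375,0,0,0,0.65],[0,0,-0.375,0,0,0,0.65],[0,0,-0.375,0,0,0,0.65],[0,0,-0.375,0,0,0,0.65]]' | egrep 'tcp'
python3 - <<'E'
from h import *
s=cam("scene")
for b in blobs(s,(20,130,120),(32,255,255),8,(100,100,330,240)): print(b.mean(0),cv2.contourArea(b))
to([.5325,.0658,.20],91.8)
cv2.imwrite(f"pics/p8.png",cv2.cvtColor(cv2.resize(s["image"][90:250,160:400],(720,480),interpolation=2),cv2.COLOR_RGB2BGR))
E
```

```text
tcp_pos: [0.6194, -0.0086, 0.2627]
wrist_force: [0.3, 1.5, 0.1]
grip_width: 0.397
grip_force: 0.0
tcp_pos: [0.6238, -0.0105, 0.3724]
tcp_pos: [0.5321, -0.0122, 0.3669]
tcp_pos: [0.5328, -0.0124, 0.3664]
tcp_pos: [0.533, -0.0126, 0.3667]
[[143.11538462 224.46153846]] 400.0
[[283.03125 182.65625]] 58.0
[[223.40625 180.65625]] 57.0
rot [ 0.    -0.001  0.   ] d [-0.002   0.0784  0.1669] rows 5 q7 1.65
```

View pics/p8.png

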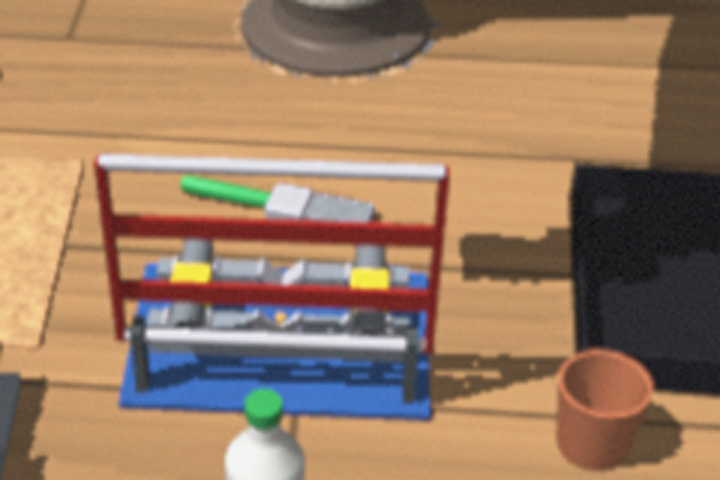

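The strap stands upright, and both risers are still in their notches at about (190,275) and (370,275) of the crop.

```bash
python3 shift.py '[[0,0,0,0,0.04,0.005,0.65],[0,0,0,-0.001,0.078,0.01,0.65],[0,0,0,-0.001,0.078,0.05,0.65],[0,0,0,-0.001,0.078,0.09,0.65],[0,0,0,-0.001,0.078,0.13,0.65]]' | egrep 'tcp'
python3 shift.py '[[0,0,0,0,0,0.037,0.65],[0,0,0,0,0,0.037,0.65],[0,0,0,0,0,0.037,0.65]]' | egrep 'tcp'
python3 - <<'E'
from h import *
to([.532,.0658,.038],91.8)
E
```

```text
tcp_pos: [0.5315, 0.0663, 0.2361]
tcp_pos: [0.5307, 0.065, 0.1997]
rot [-0.002 -0.004  0.002] d [-0.0019  0.001   0.1617] rows 4 q7 1.59
```

```bash
python3 shift.py '[[0,0,0,0,0,0.04,0.65],[0,0,0,0,0,0.08,0.65],[0,0,0,0,0,0.12,0.65],[0,0,0,0,0,0.15,0.65],[0,0,0,0,0,0.161,0.65]]' | egrep 'tcp|force'
python3 shift.py '[[0,0,0,0,0,0,0.3],[0,0,0,0,0,0,0],[0,0,0,0,0,0,0],[0,0,0,0,0,0,0],[0,0,0,0,0,0,0]]' | egrep 'tcp|force|wid'
python3 shift.py '[[0,0,0,0,0,0,0],[0,0,0,0,0,-0.03,0],[0,0,0,0,0,-0.06,0],[0,0,0,0,0,-0.1,0],[0,0,0,0,0,-0.14,0]]' | egrep 'tcp|force|wid'
python3 - <<'E'
from h import *
to([.45,.372,.17],91.8-4.3)
E
```

```text
tcp_pos: [0.5317, 0.0657, 0.0382]
wrist_force: [-0.6, 0.4, 0.4]
grip_force: 0.0
tcp_pos: [0.5336, 0.0655, 0.0418]
wrist_force: [-0.7, -0.7, 8.9]
grip_width: 0.385
grip_force: 30.0
tcp_pos: [0.5311, 0.0649, 0.1816]
wrist_force: [0.8, 0.9, -2.6]
grip_width: 0.385
grip_force: 30.0
rot [-0.    -0.     0.079] d [0.0701 0.3098 0.0116] rows 8 q7 1.61
```

```bash
python3 shift.py '[[0,0,0,0.035,0.155,0,0],[0,0,0,0.035,0.155,0,0],[0,0,0,0.035,0.155,0,0],[0,0,0,0.035,0.155,0,0],[0,0,0,0.035,0.155,0,0]]' | egrep 'tcp'
python3 shift.py '[[0,0,0.08,0.035,0.155,0,0],[0,0,0.08,0.035,0.155,0,0],[0,0,0.08,0.035,0.155,0,0],[0,0,0.08,0.035,0.155,0,0],[0,0,0.08,0.035,0.155,0,0]]' | egrep 'tcp|force'
python3 shift.py '[[0,0,0,0,0,0,0],[0,0,0,0,0,0,0],[0,0,0,0,0,0,0]]' | egrep 'tcp|force'
python3 - <<'E'
from h import *
to([.45,.372,.017],91.8-4.3)
E
```

```text
tcp_pos: [0.4884, 0.2273, 0.1802]
tcp_pos: [0.4467, 0.381, 0.1799]
wrist_force: [-0.7, 1.5, -2.1]
grip_force: 30.0
tcp_pos: [0.4514, 0.3708, 0.18]
wrist_force: [0.4, -0.6, -0.8]
grip_force: 30.0
rot [-0.     0.001 -0.002] d [0.0015 0.0011 0.163 ] rows 4 q7 0.96
```

```bash
python3 shift.py '[[0,0,0,0,0,0.04,0],[0,0,0,0,0,0.08,0],[0,0,0,0,0,0.12,0],[0,0,0,0,0,0.145,0],[0,0,0,0,0,0.158,0]]' | egrep 'tcp|force'
python3 shift.py '[[0,0,0,0,0,0.003,0],[0,0,0,0,0,0.006,0],[0,0,0,0,0,0.006,0]]' | egrep 'tcp|force'
```

```text
tcp_pos: [0.4498, 0.3696, 0.0185]
wrist_force: [-1.4, -1.0, -1.5]
grip_force: 30.0
tcp_pos: [0.4517, 0.3727, 0.0167]
wrist_force: [-0.8, -0.1, -0.8]
grip_force: 30.0
```

Nearly on the floor, so a touch lower, then release.

```bash
python3 shift.py '[[0,0,0,0,0,0.003,0],[0,0,0,0,0,0.003,0],[0,0,0,0,0,0.003,0]]' | egrep 'tcp|force'
python3 shift.py '[[0,0,0,0,0,0,0.5],[0,0,0,0,0,0,0.5],[0,0,0,0,0,0,0.5],[0,0,0,0,0,0,0.5],[0,0,0,0,0,-0.03,0.5]]' | egrep 'tcp|force|wid'
python3 shift.py '[[0,0,0,0,0,-0.04,0.5],[0,0,0,0,0,-0.08,0.5],[0,0,0,0,0,-0.12,0.5],[0,0,0,0,0,-0.16,0.5],[0,0,0,0,0,-0.16,0.5]]' | egrep 'tcp'
python3 - <<'E'
from h import *
to([.537,-.0942,.20],91.8)
s=cam("scene")
for b in blobs(s,(20,130,120),(32,255,255),8,(200,130,430,220)): print(b.mean(0),cv2.contourArea(b),rect(s,b,.03))
E
```

```text
tcp_pos: [0.4517, 0.3734, 0.014]
wrist_force: [1.5, -0.3, 3.9]
grip_force: 30.0
tcp_pos: [0.4476, 0.3705, 0.0383]
wrist_force: [-1.0, -0.3, 0.5]
grip_width: 0.501
grip_force: 0.0
tcp_pos: [0.4537, 0.3745, 0.2103]
rot [ 0.008  0.008 -0.076] d [-0.1039 -0.4646  0.007 ] rows 12 q7 0.95
[[392.92156863 179.56862745]] 90.5 [ 0.4519  0.3705  0.0675  0.038  -7.5869]
[[223.40625 180.65625]] 57.0 [ 4.91600e-01 -1.04400e-01  3.40000e-02  2.12000e-02 -8.50078e+01]
```

```bash
python3 shift.py '[[0,0,0,-0.0345,-0.155,0,0.65],[0,0,0,-0.0345,-0.155,0,0.65],[0,0,0,-0.0345,-0.155,0,0.65],[0,0,0,-0.0345,-0.155,0,0.65],[0,0,0,-0.0345,-0.155,0,0.65]]' | egrep 'tcp'
python3 shift.py '[[0,0,0,-0.0345,-0.155,0,0.65],[0,0,0,-0.0345,-0.155,0,0.65],[0,0,0,-0.0345,-0.155,0,0.65],[0,0,0,-0.0345,-0.155,0,0.65],[0,0,0,-0.0345,-0.155,0,0.65]]' | egrep 'tcp'
python3 shift.py '[[0,0,-0.077,-0.0345,-0.155,0,0.65],[0,0,-0.077,-0.0345,-0.155,0,0.65],[0,0,-0.077,-0.0345,-0.155,0,0.65],[0,0,-0.077,-0.0345,-0.155,0,0.65],[0,0,-0.077,-0.0345,-0.155,0,0.65]]' | egrep 'tcp'
python3 shift.py '[[0,0,0,0,0,0,0.65],[0,0,0,0,0,0,0.65],[0,0,0,0,0,0,0.65]]' | egrep 'tcp'
python3 - <<'E'
from h import *
to([.536,-.0937,.038],91.8)
s=cam("scene")
for b in blobs(s,(20,130,120),(32,255,255),8,(200,130,430,220)): print(b.mean(0),cv2.contourArea(b),rect(s,b,.03))
E
```

```text
tcp_pos: [0.4789, 0.2081, 0.2017]
tcp_pos: [0.506, 0.0524, 0.2019]
tcp_pos: [0.5331, -0.1039, 0.2019]
tcp_pos: [0.5333, -0.0946, 0.2017]
rot [ 0.001 -0.001  0.004] d [-0.003   0.0007  0.1637] rows 4 q7 1.94
[[392.92156863 179.56862745]] 90.5 [ 0.4519  0.3705  0.0675  0.038  -7.5869]
[[223.4375  180.65625]] 58.0 [ 4.91500e-01 -1.03200e-01  3.66000e-02  2.12000e-02 -8.50078e+01]
```

```bash
python3 shift.py '[[0,0,0,-0.003,0.001,0.04,0.65],[0,0,0,-0.003,0.001,0.08,0.65],[0,0,0,-0.003,0.001,0.12,0.65],[0,0,0,-0.003,0.001,0.15,0.65],[0,0,0,-0.003,0.001,0.162,0.65]]' | egrep 'tcp|force'
python3 shift.py '[[0,0,0,0,0,0,0.3],[0,0,0,0,0,0,0],[0,0,0,0,0,0,0],[0,0,0,0,0,0,0],[0,0,0,0,0,0,0]]' | egrep 'tcp|force|wid'
python3 shift.py '[[0,0,0,0,0,0,0],[0,0,0,0,0,-0.03,0],[0,0,0,0,0,-0.06,0],[0,0,0,0,0,-0.1,0],[0,0,0,0,0,-0.14,0]]' | egrep 'tcp|force|wid'
python3 - <<'E'
from h import *
to([.45,.30,.18],87.5)
E
```

```text
tcp_pos: [0.5341, -0.0932, 0.0365]
wrist_force: [-0.4, 0.0, 0.0]
grip_force: 0.0
tcp_pos: [0.5381, -0.0945, 0.0424]
wrist_force: [-0.6, 3.4, 6.8]
grip_width: 0.385
grip_force: 30.0
tcp_pos: [0.5358, -0.0959, 0.1823]
wrist_force: [0.8, 0.5, -2.1]
grip_width: 0.385
grip_force: 30.0
rot [-0.    -0.001  0.076] d [0.0729 0.3984 0.0022] rows 10 q7 1.96
```

```bash
python3 shift.py '[[0,0,0,0.0243,0.133,0,0],[0,0,0,0.0243,0.133,0,0],[0,0,0,0.0243,0.133,0,0],[0,0,0,0.0243,0.133,0,0],[0,0,0,0.0243,0.133,0,0]]' | egrep 'tcp'
python3 shift.py '[[0,0,0,0.0243,0.133,0,0],[0,0,0,0.0243,0.133,0,0],[0,0,0,0.0243,0.133,0,0],[0,0,0,0.0243,0.133,0,0],[0,0,0,0.0243,0.133,0,0]]' | egrep 'tcp'
python3 shift.py '[[0,0,0.076,0.0243,0.133,0,0],[0,0,0.076,0.0243,0.133,0,0],[0,0,0.076,0.0243,0.133,0,0],[0,0,0.076,0.0243,0.133,0,0],[0,0,0.076,0.0243,0.133,0,0]]' | egrep 'tcp|force'
python3 shift.py '[[0,0,0,0,0,0,0],[0,0,0,0,0,0,0],[0,0,0,0,0,0,0]]' | egrep 'tcp|force'
python3 - <<'E'
from h import *
to([.45,.30,.014],87.5)
s=cam("scene")
for b in blobs(s,(20,130,120),(32,255,255),8,(200,130,430,220)): print(b.mean(0),cv2.contourArea(b),rect(s,b,.03))
E
```

```text
tcp_pos: [0.5072, 0.0409, 0.181]
tcp_pos: [0.4787, 0.1716, 0.1807]
tcp_pos: [0.4503, 0.3031, 0.1805]
wrist_force: [-1.1, 0.5, -2.0]
grip_force: 30.0
tcp_pos: [0.4516, 0.2985, 0.1807]
wrist_force: [0.5, -0.1, -1.6]
grip_force: 30.0
rot [-0.     0.    -0.003] d [0.0017 0.0015 0.1667] rows 4 q7 1.07
[[392.38 179.72]] 81.0 [ 0.4544  0.3688  0.062   0.0353 -7.505 ]
```

```bash
python3 shift.py '[[0,0,0,0,0,0.04,0],[0,0,0,0,0,0.08,0],[0,0,0,0,0,0.12,0],[0,0,0,0,0,0.148,0],[0,0,0,0,0,0.16,0]]' | egrep 'tcp|force'
python3 shift.py '[[0,0,0,0,0,0.003,0],[0,0,0,0,0,0.006,0],[0,0,0,0,0,0.007,0],[0,0,0,0,0,0.007,0]]' | egrep 'tcp|force'
python3 shift.py '[[0,0,0,0,0,0,0.5],[0,0,0,0,0,0,0.5],[0,0,0,0,0,0,0.5],[0,0,0,0,0,0,0.5],[0,0,0,0,0,-0.03,0.5]]' | egrep 'tcp|force|wid'
python3 shift.py '[[0,0,0,0,0,-0.04,0.5],[0,0,0,0,0,-0.08,0.5],[0,0,0,0,0,-0.12,0.5],[0,0,0,0,0,-0.16,0.5],[0,0,0,0,0,-0.2,0.5]]' | egrep 'tcp'
python3 - <<'E'
from h import *
s=cam("scene","p9")
for b in blobs(s,(20,130,120),(32,255,255),8,(100,130,430,260)): print(b.mean(0),cv2.contourArea(b),rect(s,b,.03))
E
```

```text
tcp_pos: [0.449, 0.2984, 0.017]
wrist_force: [-1.2, -0.3, -0.9]
grip_force: 30.0
tcp_pos: [0.4516, 0.3015, 0.015]
wrist_force: [0.0, -0.0, -2.2]
grip_force: 30.0
tcp_pos: [0.4478, 0.2995, 0.0402]
wrist_force: [-1.2, 0.3, 0.4]
grip_width: 0.5
grip_force: 0.0
tcp_pos: [0.4502, 0.3005, 0.2458]
[[143.12820513 224.5       ]] 402.0 [ 6.7640e-01 -2.8210e-01  6.3600e-02  5.9100e-02 -8.4996e+01]
[[392.92156863 179.56862745]] 90.5 [ 0.4519  0.3705  0.0675  0.038  -7.5869]
[[366.94117647 178.29411765]] 89.5 [ 0.452   0.2993  0.0625  0.0383 -5.3558]
```

View pics/p9.png

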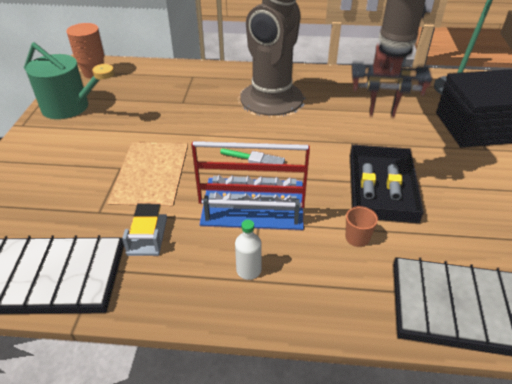

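Both risers lie in the tray at about (369,180) and (394,180). The strap is up, the treadle is up, and the pot, spray bottle and brush haven't moved.

```bash
python3 shift.py '[[0,0,0,0,0,0,0.5],[0,0,0,0,0,0,0.5],[0,0,0,0,0,0,0.5]]' | egrep 'clock|force'; python3 -c "
from rig import robot
print(robot.finish_job())"
```

```text
clock: 45.27
wrist_force: [-0.6, 0.4, -0.4]
grip_force: 0.0
the job is handed in; nothing more can be done
None
```

The job is handed in at 45 s of 210 s, with no verdict returned: both risers (only two this time) were strapped, punched and laid in the tray, the strap and treadle are up, and the last picture shows the pot, spray bottle and brush where they started.

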